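# Function test of a bench conveyor's emergency stop

## Task

Test the conveyor's emergency stop: press the red mushroom head on the yellow box down until it latches, take your hand off so that it stays down by itself, then push one of its ears round clockwise until the head pops back up, and let it turn back. After that press the green start button fully in and let it come out again. Push only, without forcing or pulling up the red head; do not press the blue button, and leave everything else on the bench where it is.

Things in the scene. Friction and masses are not known exactly. Their poses are not given: they have to be found in the camera images.
- station: Yellow stop box fixed to the bench, 110 x 110 mm, 55 mm high; origin at the centre of its underside, z up. The red mushroom head stands in the middle of its top, its vertical axis through the origin. The box is turned by up to about 30 degrees; its position varies.
- stop (a joint): How far the red head is pressed down, m: 0 out, about 0.0109 latched, 0.0125 the lower end stop; negative if it is pulled up. Pressing takes about 5 to 8 N until the latch catches at about 0.011, and the spring brings it back up if it is let go earlier. Latched, it stays down by itself; once latched it comes up only by twisting.
- stop_twist (a joint): Turn of the red head, rad: 0 at rest, growing clockwise seen from above, end stop 0.9. When latched, the head lets go and springs up at about 0.5 to 0.65 rad (needs less than 0.2 N m). A light spring turns it back to 0 when it is let go. It does not turn the other way past 0.
- stop_top (a point): Centre of the top of the red head (moves with it): 101 mm above the bench when out, 90 mm when latched. The round head is 56 mm across and slightly domed, with two white arrows that show the clockwise sense; its underside is 22 mm below this point.
- ear_a (a point): Middle of one of two red ears on opposite sides of the head (moves with it), 40 mm from its axis. Site y points outwards along the ear, z up; clockwise is toward +x. An ear is 14 mm wide, 12 mm high and ends, rounded, 50 mm from the axis; the round head fills the inner 28 mm. Latched, this point is 20 mm above the yellow box's top; beside the ears, beyond 28 mm from the axis, the space down to the box is free.
- ear_b (a point): The same on the opposite ear: 40 mm from the axis; here the point's y axis points inwards, to the head's axis, and clockwise is toward its -x.
- start_top (a point): Centre of the top of the green start button, 32 mm across, on a fixed grey box 64 x 64 x 45 mm; 67 mm above the bench when out, pressed straight down. The green and blue boxes stand one to the left and one to the right of the yellow box, either way round.
- start (a joint): How far the green button is pressed, m: 0 out, 0.006 fully in (5 N); it springs back.
- jog_top (a point): Centre of the top of the blue button, 32 mm across, on an equal grey box; not to be pressed.
- jog (a joint): How far the blue button is pressed, m: 0 out, 0.006 fully in.
- lab_timer: White count-down timer lying flat, 68 x 62 x 17 mm, loose; origin at the centre of its underside.
- forceps: Steel forceps lying on the bench, 11 x 128 x 9 mm, loose; origin at the centre of its underside.
- ink_stamp: Black hand stamp with a knob, 23 x 36 x 59 mm, loose; origin at the centre of its underside.
- squirt_bottle: Green bottle with white cap, 44 mm across, 90 mm high, loose; origin at the centre of its underside.
- label_tape: Roll of cream label tape lying flat, 93 mm across, 19 mm high, loose; origin at the centre of its underside.
- jar_white_cap: Dark jar with white cap, 62 mm across, 105 mm high, loose; origin at the centre of its underside.
Mind the look-alikes: they are no part of the job. Leave any pink look-alike of the part that bears start_top alone.

How it is judged:
By the outcome, as a careful person would: the job done as asked, in the order asked, and still so for the second after the job is handed in, with the robot touching nothing.
It also fails if it takes over 51 s, if anything falls off the work surface, if the arm or the gripper's body presses on something with over 40 N, if the wrist force passes 120 N, or if a joint passes its speed limit or range.

## Robot

A 6-joint arm with a two-finger parallel gripper is mounted at the origin on a cart in front of the work surface, level with it; the furniture and walls round the work are solid. World frame = base frame: x ahead of the robot, y to its left, z up, the work surface at z = 0. Lengths are in m, angles in rad, forces in N, time in s.
With the tool pointing down it reaches from about 0.375 to 0.925 m from the base axis. Payload 5.7 kg.
Tool frame: the origin (TCP) lies midway between the tips of the shut fingers; the grasp point (between the pads) lies arm.grip_point_offset behind it (arm.grip_point_offset is the distance from the TCP to the grasp point, in m); z points along the fingers, y is the line along which they close (so a half turn about z gives the same grasp; the last joint's range is limited). The gripper opens to 88 mm and grips with 3 to 60 N. Pads are 20 mm wide; open, the fingers measure 115 mm over their backs; the gripper's body (75 mm by 178 mm) begins 61 mm behind the grasp point.
Start: joints at [-1.225, 0.359, 1.51, -0, 1.272, -0.115], TCP at [0.267, -0.537, 0.223] pointing down, gripper open.
Joint ranges: [-2.97, 2.97], [-1.01, 2.36], [0.21, 2.38], [-0.96, 4.11], [0.2, 2.71], [-2.98, 2.98]. Speed limits (rad/s): [2.39, 2.39, 3.14, 3.14, 3.14, 3.14].

## Interface

Orientations are given as [roll, pitch, yaw] about the fixed x, y, z axes, in that order (R = Rz(yaw) Ry(pitch) Rx(roll)).
In Python, from cell import arm, eyes gives the robot as it stands.
- The arm moves only by the tool move_arm, never from a script. Its arguments are lists of equal length, an entry for each row: "linear": the shift along the tool's x, y, z in mm, a list of three; "yaw": the turn about the tool's z in degrees; "claw": the closure, from 0 (fully open) to 1 (shut). In form: {"linear": [[dx, dy, dz], ...], "yaw": [yaw, ...], "claw": [claw, ...]}. A call has 1 to 5 rows; each row shifts and turns the commanded pose from where the row before left it, along the tool's axes as they then stand; what a row does not reach is not made up. A row lasts 1/12 s, in which the tool goes at most 41.7 mm and 7.16 degrees, less where a joint would pass 70% of its speed; a pose out of reach is approached as far as the arm can. A call is refused whole if a number of a shift passes 41.7 or a number of a turn 7.16, either way. A call with a gripper value outside its range is refused whole. The fingers move at their own pace and stop on an object; "force" is the grip in N (left out, the last holds). Time passes only in rows, so rows that do not move let the fingers close. It gives the time, the measured TCP pose, the force, the opening and the grip force at its end, in the units of the state.
- arm.state(): the state, without advancing time (a new reading comes with each control period).
- eyes.snapshot(name): name is "scene" or "top" or "wrist"; returns a dict with "pixels" (480x640x3 uint8, red, green, blue), "intrinsics" (3x3 intrinsics, pixels), "origin" and "orientation" of the camera in the world; the wrist camera has in their place "mount" (4x4, takes a point from camera to tool coordinates, whose origin is the TCP and whose axes are the flange's). Camera axes: x right, y down, z forward; pixel columns grow to the right and rows downward; lengths in m; the calibration is good to about 2 mm. A picture is of the moment at which its call begins: read the wrist's pose just before it. There is no depth.
- arm.finish_job(): hands the job in; it is judged then, once.
The state is a dict: "t": time; "q": joint angles; "dq": joint speeds; "effort": joint torques, N m; "eef_pos": TCP position; "tcp_rot": TCP orientation; "force": force on the tool from outside, world axes, zero at the start; "torque": the same for the moment, N m; "opening": finger opening in m; "finger_force": force on a finger pad.
Only numpy, scipy, OpenCV 4.12 (cv2) and the standard library are available. Lean on these libraries where they do the work, as an engineer would, in place of code of your own. Each camera call takes 0.05 s, during which the arm holds its last target. There are 200 camera calls.

## Working session

There is one attempt and no reset: what is moved stays moved. The work goes in short steps, Python scripts to look and compute and a tool call to move; the robot and the scene stay as the last step left them, time stands still between calls to the robot, and variables do not carry over. Pictures are saved under pics/ and viewed, at most 10 in all, crops included, and the job is handed in when it is done.

Besides the shell and the picture viewer there is one more tool, called after "Emit:" by a JSON object that holds its "name" and its "arguments", one argument or row to a line. move_arm: Moves the arm, as the interface text tells. Its arguments: {"type":"object","properties":{"linear":{"type":"array","items":{"type":"array","items":{"type":"number"}}},"yaw":{"type":"array","items":{"type":"number"}},"claw":{"type":"array","items":{"type":"number"}},"force":{"type":"number"}},"required":["linear","yaw","claw"]}

```bash
mkdir -p pics
cat > h.py <<'E'
import numpy as np, cv2
from cell import arm, eyes
def save(n,f,crop=None,scale=1):
    s=eyes.snapshot(n); p=s["pixels"][:,:,::-1]
    if crop: x0,y0,x1,y1=crop; p=p[y0:y1,x0:x1]
    if scale!=1: p=cv2.resize(p,None,fx=scale,fy=scale,interpolation=cv2.INTER_CUBIC)
    cv2.imwrite("pics/"+f,p); return s
def rot(o):
    o=np.array(o,float)
    if o.shape==(3,3): return o
    from scipy.spatial.transform import Rotation as R
    return R.from_euler("xyz",o).as_matrix() if o.size==3 else R.from_quat(o).as_matrix()
def at(s,u,v,z):
    d=rot(s["orientation"])@np.linalg.inv(s["intrinsics"])@np.array([u,v,1.]); o=np.array(s["origin"])
    return o+d*(z-o[2])/d[2]
def px(s,p):
    c=rot(s["orientation"]).T@(np.array(p)-s["origin"]); k=np.array(s["intrinsics"])@c; return k[:2]/k[2]
E
python3 - <<'E'
from h import *
s=save("top","top1.png"); print({k:v for k,v in s.items() if k!="pixels"})
s=save("scene","scene1.png"); print({k:v for k,v in s.items() if k!="pixels"})
print(arm.state(), arm.grip_point_offset)
E
```

```text
{'intrinsics': array([[517.64857949,   0.        , 317.90442968],
       [  0.        , 517.64857949, 243.26189973],
       [  0.        ,   0.        ,   1.        ]]), 'origin': array([ 0.4857001 , -0.04481829,  1.23344165]), 'orientation': array([-3.07357711,  0.01205812, -1.57718544])}
{'intrinsics': array([[597.20308123,   0.        , 319.71323481],
       [  0.        , 597.20308123, 230.50931997],
       [  0.        ,   0.        ,   1.        ]]), 'origin': array([-0.4912321 ,  0.55064613,  0.8122211 ]), 'orientation': array([-2.11089702, -0.02169441, -2.08841069])}
{'t': 0.1, 'q': array([-1.22504121e+00,  3.59449855e-01,  1.51128119e+00,  2.52760514e-05,
        1.27249499e+00, -1.15107259e-01]), 'dq': array([ 0.00068872, -0.00307829, -0.0027206 , -0.00083529, -0.00178265,
       -0.00085759]), 'effort': array([ 5.92756023e-04, -5.16353095e+01, -2.71406543e+01,  6.76730066e-02,
        2.77533982e-02, -5.75496301e-05]), 'eef_pos': array([ 0.26662637, -0.53683768,  0.22189996]), 'tcp_rot': array([-3.13997285e+00, -2.11587341e-04,  4.60854759e-01]), 'force': array([-0.64903975,  0.54033135, -0.23002617]), 'torque': array([-0.0009762 , -0.00185954, -0.02264548]), 'finger_force': 0.0, 'opening': 0.08755898480015877} 0.0187
```

View pics/top1.png

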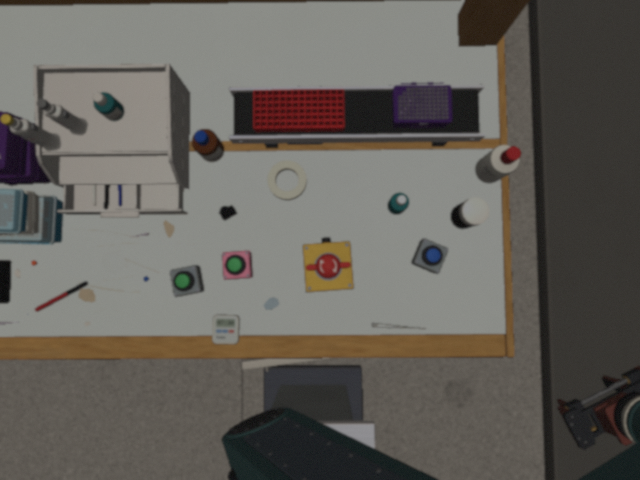

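View pics/scene1.png

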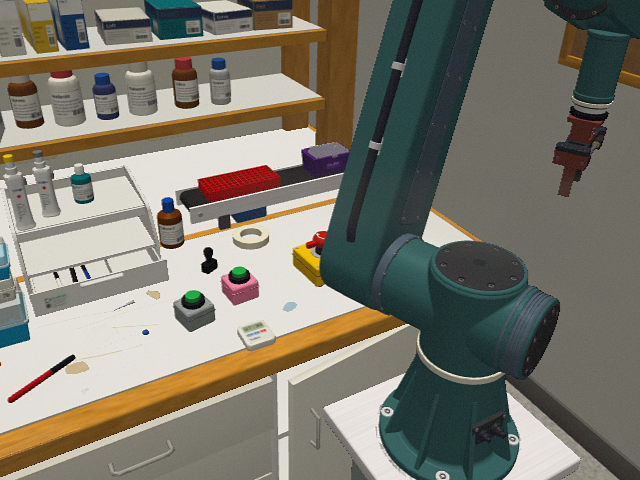

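The top view shows the yellow box with the red head at (328,266) and its ears at about (307,267) and (350,265). Candidates for start: green on a grey box (184,280), and green on a pink box (235,265), which is the look-alike. Blue on a grey box is at (432,256). Other red items are the red rack (300,110) and a red cap (511,154). I choose the yellow-box head and the grey-box green button, and check them in a crop with measurements.

Run:
```python
from h import *
s=save("top","crop1.png",(150,220,470,320),2.5)
p=s["pixels"]; hsv=cv2.cvtColor(p,cv2.COLOR_RGB2HSV).astype(int); H,S,V=hsv[...,0],hsv[...,1],hsv[...,2]
def blob(m,box):
    x0,y0,x1,y1=box; mm=np.zeros(m.shape,np.uint8); mm[y0:y1,x0:x1]=m[y0:y1,x0:x1]
    n,l,st,c=cv2.connectedComponentsWithStats(mm); i=1+np.argmax(st[1:,4]); return c[i],st[i],(l==i)
c,st,m=blob(((H<6)|(H>172))&(S>130)&(V>60),(295,235,360,300)); print("red",c,st)
y,x=np.nonzero(m); 
# ears: red pixels far from centre
w=np.array([at(s,a,b,0.094)[:2] for a,b in zip(x,y)]); ctr=at(s,*c,0.095)[:2]; print("ctr",ctr)
r=np.hypot(*(w-ctr).T); print("max r",r.max()); e=w[r>0.036]-ctr
print("ear angle deg (pca)",np.rad2deg(.5*np.arctan2(np.sin(2*np.arctan2(e[:,1],e[:,0])).sum(),np.cos(2*np.arctan2(e[:,1],e[:,0])).sum())))
pr=e[e[:,1]>0].mean(0),e[e[:,1]<0].mean(0); print(pr, ctr+(pr[0]+pr[1])/2)
c,st,m=blob((H>15)&(H<35)&(S>110),(295,230,360,300)); 
q=np.array([at(s,a,b,0.055)[:2] for b,a in zip(*np.nonzero(m))]).astype(np.float32); rr=cv2.minAreaRect(q*1000); print("yellow",rr)
for n,b,mk in (("green",(165,260,210,305),(H>45)&(H<80)&(S>100)),("blue",(410,235,455,280),(H>100)&(H<125)&(S>120)),("pinkgreen",(215,245,255,285),(H>45)&(H<80)&(S>100))):
    c,st,m=blob(mk,b); print(n,c,st,at(s,*c,0.067), "diam",st[2]*(1.233-.067)/517.6)
```

```text
red [327.78514589 265.52519894] [307 255  43  23 377]
ctr [ 0.51414915 -0.0529872 ]
max r 0.04677337810878949
ear angle deg (pca) -86.52629741244802
(array([-0.00253319,  0.0406484 ]), array([ 0.00245661, -0.04097859])) [ 0.51411085 -0.0531523 ]
yellow ((485.05413818359375, -54.64250564575195), (49.17547607421875, 105.86643981933594), 2.2203028202056885)
green [182.01744186 280.58139535] [175 274  15  15 172] [0.48312049 0.2756926  0.067     ] diam 0.03379057187017002
blue [432.83425414 254.86187845] [426 248  15  15 181] [ 0.53723741 -0.28961304  0.067     ] diam 0.03379057187017002
pinkgreen [234.23353293 264.32934132] [227 257  15  15 167] [0.51895852 0.15788847 0.067     ] diam 0.03379057187017002
```

View pics/crop1.png

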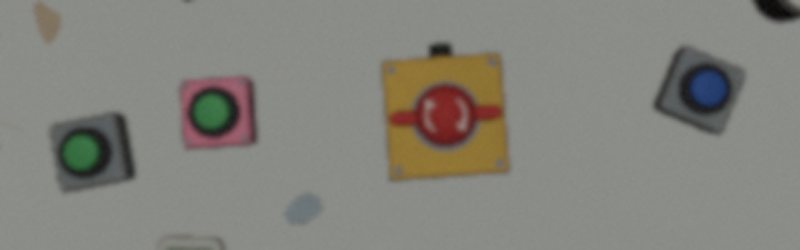

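The crop shows the grey-box green button at (83,152) (start), the pink-box look-alike at (212,112), and the red head at (445,115) with its ears left and right. The button diameter (34 mm) and ear tip radius (47 mm) roughly fit the given sizes. Next I turn the tool so its x axis lies along the ear line, and close the fingers.

Emit:
{"name": "move_arm", "arguments": {
  "linear": [
    [0,0,0],
    [0,0,0],
    [0,0,0],
    [0,0,0],
    [0,0,0]
  ],
  "yaw": [-6.7,-6.7,-6.7,-6.7,-6.7],
  "claw": [1,1,1,1,1],
  "force": 20
}}

```text
t: 0.57
eef_pos: [0.2667, -0.5371, 0.2223]
tcp_rot: [-3.141, -0.001, 1.051]
force: [0.2, -0.4, 0.7]
opening: 0.0583
finger_force: 0.0
```

Emit:
{"name": "move_arm", "arguments": {
  "linear": [
    [0,0,0],
    [0,0,0],
    [0,0,0],
    [0,0,0],
    [0,0,0]
  ],
  "yaw": [-6.7,-6.7,-6.7,-6.7,-6.7],
  "claw": [1,1,1,1,1]
}}

```text
t: 0.98
eef_pos: [0.2667, -0.5371, 0.2223]
tcp_rot: [-3.141, -0.001, 1.636]
force: [0.2, 0.1, 0.2]
opening: 0.0249
finger_force: 0.0
```

```bash
cat >> h.py <<'E'
def d(*p):
    t=arm.state(); print("t",round(t["t"],2),"pos",t["eef_pos"].round(4),"yaw",np.rad2deg(t["tcp_rot"]).round(1),"F",t["force"].round(1),"open",round(t["opening"],4))
    for q in p: print(q,"->",(1000*rot(t["tcp_rot"]).T@(np.array(q)-t["eef_pos"])).round(1))
E
python3 -c "
from h import *
d([.514,-.053,.22],[.483,.2757,.12])"
```

```text
t 0.98 pos [ 0.2667 -0.5371  0.2223] yaw [-180.    -0.    93.7] F [0.2 0.1 0.2] open 0.0249
[0.514, -0.053, 0.22] -> [467.  278.3   2.6]
[0.483, 0.2757, 0.12] -> [796.9 268.8 102.9]
```

Emit:
{"name": "move_arm", "arguments": {
  "linear": [
    [31.1,18.5,0],
    [31.1,18.5,0],
    [31.1,18.5,0],
    [31.1,18.5,0],
    [31.1,18.5,0]
  ],
  "yaw": [0,0,0,0,0],
  "claw": [1,1,1,1,1]
}}

```text
t: 1.4
eef_pos: [0.3502, -0.375, 0.2224]
tcp_rot: [-3.141, -0.001, 1.63]
force: [1.3, -0.5, 0.4]
opening: 0.0006
finger_force: 0.0
```

Emit:
{"name": "move_arm", "arguments": {
  "linear": [
    [31.1,18.5,0],
    [31.1,18.5,0],
    [31.1,18.5,0],
    [31.1,18.5,0],
    [31.1,18.5,0]
  ],
  "yaw": [0,0,0,0,0],
  "claw": [1,1,1,1,1]
}}

```text
t: 1.82
eef_pos: [0.4333, -0.2142, 0.2226]
tcp_rot: [-3.141, -0.0, 1.63]
force: [0.6, 0.1, 0.2]
opening: 0.0005
finger_force: 0.0
```

Emit:
{"name": "move_arm", "arguments": {
  "linear": [
    [31.1,18.5,0],
    [31.1,18.5,0],
    [31.1,18.5,0],
    [31.1,18.5,0],
    [31.1,18.5,0]
  ],
  "yaw": [0,0,0,0,0],
  "claw": [1,1,1,1,1]
}}

```text
t: 2.23
eef_pos: [0.5164, -0.0534, 0.2226]
tcp_rot: [-3.141, -0.0, 1.63]
force: [1.0, -0.3, -0.8]
opening: 0.0006
finger_force: 0.0
```

Emit:
{"name": "move_arm", "arguments": {
  "linear": [
    [0,0,0],
    [0,0,0]
  ],
  "yaw": [0,0],
  "claw": [1,1]
}}

```text
t: 2.4
eef_pos: [0.5164, -0.0537, 0.2224]
tcp_rot: [-3.141, -0.0, 1.634]
force: [0.2, 0.4, -0.6]
opening: 0.0009
finger_force: 0.0
```

Run:
```python
from h import *
d([.514,-.053,.11])
t=arm.state(); s=save("wrist","w1.png"); M=np.array(s["mount"])
T=np.eye(4); T[:3,:3]=rot(t["tcp_rot"]); T[:3,3]=t["eef_pos"]; C=T@M
s["origin"]=C[:3,3]; s["orientation"]=C[:3,:3]
for q in ([.514,-.053,.101],[.514,-.013,.086],[.514,-.093,.086]): print(px(s,q))
```

```text
t 2.4 pos [ 0.5164 -0.0537  0.2224] yaw [-180.    -0.    93.6] F [ 0.2  0.4 -0.6] open 0.0009
[0.514, -0.053, 0.11] -> [  0.9  -2.3 112.4]
[315.36949725 236.7073077 ]
[318.91156552 178.37119469]
[312.37797171 282.39756782]
```

View pics/w1.png

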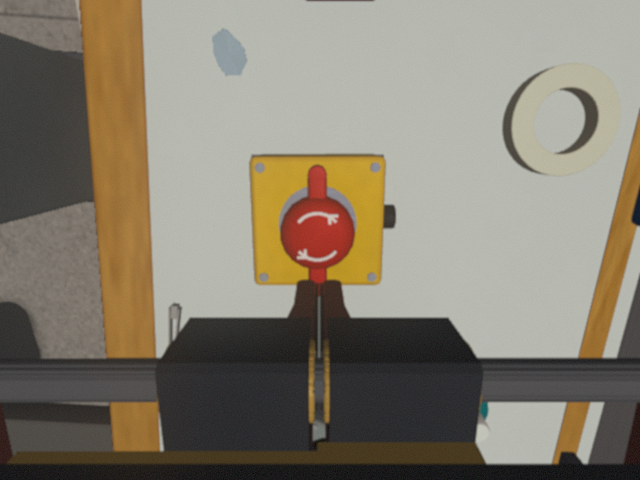

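The wrist view shows the red head at about (318,231), near the predicted (315,237), with its ears vertical in the image along tool x. So the tool is centred over the head to within about 2 mm. Now I descend and press gently.

Emit:
{"name": "move_arm", "arguments": {
  "linear": [
    [1,-0.5,30],
    [0,0,30],
    [0,0,30],
    [0,0,20],
    [0,0,0]
  ],
  "yaw": [0,0,0,0,0],
  "claw": [1,1,1,1,1]
}}

```text
t: 2.87
eef_pos: [0.5115, -0.0552, 0.109]
tcp_rot: [-3.134, -0.002, 1.628]
force: [0.6, 0.2, -0.7]
opening: 0.0008
finger_force: 0.0
```

Emit:
{"name": "move_arm", "arguments": {
  "linear": [
    [0,0,3],
    [0,0,3],
    [0,0,3],
    [0,0,3],
    [0,0,3]
  ],
  "yaw": [0,0,0,0,0],
  "claw": [1,1,1,1,1]
}}

```text
t: 3.28
eef_pos: [0.5165, -0.0547, 0.0986]
tcp_rot: [3.139, 0.001, 1.63]
force: [0.0, -1.0, 5.4]
opening: 0.0003
finger_force: 2.8
```

Emit:
{"name": "move_arm", "arguments": {
  "linear": [
    [0,0,2],
    [0,0,2],
    [0,0,2],
    [0,0,0]
  ],
  "yaw": [0,0,0,0],
  "claw": [1,1,1,1]
}}

```text
t: 3.62
eef_pos: [0.5166, -0.0546, 0.0923]
tcp_rot: [3.139, 0.001, 1.631]
force: [1.0, -1.4, 3.9]
opening: 0.0002
finger_force: 2.2
```

Emit:
{"name": "move_arm", "arguments": {
  "linear": [
    [0,0,1],
    [0,0,1],
    [0,0,0]
  ],
  "yaw": [0,0,0],
  "claw": [1,1,1]
}}

```text
t: 3.87
eef_pos: [0.5165, -0.0546, 0.0901]
tcp_rot: [3.14, 0.001, 1.63]
force: [1.1, -1.5, 6.7]
opening: 0.0004
finger_force: 3.2
```

Emit:
{"name": "move_arm", "arguments": {
  "linear": [
    [0,0,0.6],
    [0,0,0]
  ],
  "yaw": [0,0],
  "claw": [1,1]
}}

```text
t: 4.03
eef_pos: [0.5165, -0.0546, 0.0897]
tcp_rot: [3.14, 0.001, 1.63]
force: [0.3, -1.1, 6.7]
opening: 0.0004
finger_force: 3.4
```

Emit:
{"name": "move_arm", "arguments": {
  "linear": [
    [0,0,0.6],
    [0,0,0]
  ],
  "yaw": [0,0],
  "claw": [1,1]
}}

```text
t: 4.2
eef_pos: [0.5165, -0.0546, 0.0891]
tcp_rot: [3.14, 0.001, 1.63]
force: [0.7, -1.7, 6.6]
opening: 0.0005
finger_force: 3.6
```

Emit:
{"name": "move_arm", "arguments": {
  "linear": [
    [0,0,0.5],
    [0,0,0]
  ],
  "yaw": [0,0],
  "claw": [1,1]
}}

```text
t: 4.37
eef_pos: [0.5165, -0.0546, 0.0886]
tcp_rot: [3.14, 0.001, 1.63]
force: [1.5, -1.3, 8.0]
opening: 0.0003
finger_force: 3.7
```

Emit:
{"name": "move_arm", "arguments": {
  "linear": [
    [0,0,-1.5],
    [0,0,-1.5],
    [0,0,0]
  ],
  "yaw": [0,0,0],
  "claw": [1,1,1]
}}

```text
t: 4.62
eef_pos: [0.5155, -0.0541, 0.091]
tcp_rot: [3.142, -0.0, 1.63]
force: [0.7, -0.4, 1.1]
opening: 0.0002
finger_force: 0.9
```

Force fell to about 1 N with the tool only 2.4 mm up, so the latch appears to have caught. I lift off, move to the anticlockwise side of the +y ear, and look.

Emit:
{"name": "move_arm", "arguments": {
  "linear": [
    [0,0,-15],
    [0,0,-20],
    [21,-14,0],
    [21,-14,0],
    [0,0,0]
  ],
  "yaw": [0,0,0,0,0],
  "claw": [1,1,1,1,1]
}}

```text
t: 5.03
eef_pos: [0.4803, -0.011, 0.1252]
tcp_rot: [-3.136, -0.003, 1.631]
force: [-0.5, 0.2, -0.2]
opening: 0.0008
finger_force: 0.0
```

Run:
```python
from h import *
d([.516,-.053,.07],[.5136,-.013,.07])
t=arm.state(); s=save("wrist","w2.png"); M=np.array(s["mount"])
T=np.eye(4); T[:3,:3]=rot(t["tcp_rot"]); T[:3,3]=t["eef_pos"]; C=T@M
s["origin"]=C[:3,3]; s["orientation"]=C[:3,:3]
for z in (.101,.090): print(px(s,[.516,-.053,z]), px(s,[.5136,-.013,z-.009]), px(s,[.5130,-.003,z-.009]))
```

```text
t 5.03 pos [ 0.4803 -0.011   0.1252] yaw [-179.7   -0.2   93.5] F [-0.5  0.2 -0.2] open 0.0008
[0.516, -0.053, 0.07] -> [-44.2  33.4  54.9]
[0.5136, -0.013, 0.07] -> [-4.1 33.4 55. ]
[383.70937314 366.62428285] [384.21533294 286.40284744] [385.01850188 267.54065417]
[380.65359346 355.60339881] [381.11767619 279.25435682] [381.84519827 261.24520108]
```

View pics/w2.png

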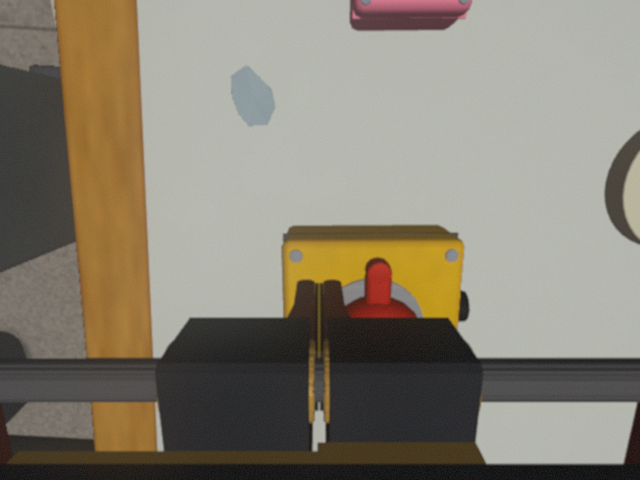

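The wrist view shows the yellow box, with the ear tip at (378,258). That matches the latched prediction (382,261), and the fingers are left of the ear over free box top. Now I lower beside the ear.

Emit:
{"name": "move_arm", "arguments": {
  "linear": [
    [0,0,0],
    [0,0,20],
    [0,0,20],
    [0,0,14],
    [0,0,0]
  ],
  "yaw": [0,0,0,0,0],
  "claw": [1,1,1,1,1]
}}

```text
t: 5.5
eef_pos: [0.4838, -0.0144, 0.0695]
tcp_rot: [-3.137, -0.001, 1.63]
force: [-0.8, 0.3, -0.9]
opening: 0.0003
finger_force: 0.0
```

```bash
python3 -c "
from h import *
d([.515,-.0525,.07])"
```

```text
t 5.5 pos [ 0.4838 -0.0144  0.0695] yaw [-1.798e+02 -1.000e-01  9.340e+01] F [-0.8  0.3 -0.9] open 0.0003
[0.515, -0.0525, 0.07] -> [-39.9  28.9  -0.7]
```

Emit:
{"name": "move_arm", "arguments": {
  "linear": [
    [0,2,0],
    [0,2,0],
    [0,2,0],
    [0,0,0]
  ],
  "yaw": [0,0,0,0],
  "claw": [1,1,1,1]
}}

```text
t: 5.83
eef_pos: [0.4928, -0.014, 0.0729]
tcp_rot: [3.139, 0.0, 1.63]
force: [0.5, 0.2, -0.5]
opening: 0.0008
finger_force: 0.0
```

```bash
python3 -c "
from h import *
d([.515,-.0525,.07])"
```

```text
t 5.83 pos [ 0.4928 -0.014   0.0729] yaw [179.9   0.   93.4] F [ 0.5  0.2 -0.5] open 0.0008
[0.515, -0.0525, 0.07] -> [-39.8  19.9   3. ]
```

Emit:
{"name": "move_arm", "arguments": {
  "linear": [
    [1.6,3.6,1],
    [1.6,3.6,1],
    [1.6,3.6,0],
    [1.6,3.6,0],
    [0,0,0]
  ],
  "yaw": [5,5,5,5,0],
  "claw": [1,1,1,1,1]
}}

```text
t: 6.25
eef_pos: [0.5068, -0.0082, 0.0706]
tcp_rot: [3.14, -0.0, 1.278]
force: [-0.3, -0.8, 0.7]
opening: 0.0004
finger_force: 0.3
```

```bash
python3 -c "
from h import *
d([.515,-.0525,.07]); print(arm.state()['torque'])"
```

```text
t 6.25 pos [ 0.5068 -0.0082  0.0706] yaw [179.9  -0.   73.2] F [-0.3 -0.8  0.7] open 0.0004
[0.515, -0.0525, 0.07] -> [-40.   20.7   0.6]
[0.03026983 0.03542579 0.05452115]
```

Emit:
{"name": "move_arm", "arguments": {
  "linear": [
    [1.6,3.6,0],
    [1.6,3.6,0],
    [1.6,3.6,0],
    [1.6,3.6,0],
    [0,0,0]
  ],
  "yaw": [5,5,5,5,0],
  "claw": [1,1,1,1,1]
}}

```text
t: 6.67
eef_pos: [0.5223, -0.0084, 0.0705]
tcp_rot: [3.141, -0.001, 0.932]
force: [-1.4, 1.5, 1.6]
opening: 0.0004
finger_force: 0.6
```

Run:
```python
from h import *
d([.515,-.0525,.07])
t=arm.state(); s=save("wrist","w3.png"); M=np.array(s["mount"])
T=np.eye(4); T[:3,:3]=rot(t["tcp_rot"]); T[:3,3]=t["eef_pos"]; C=T@M
s["origin"]=C[:3,3]; s["orientation"]=C[:3,:3]
for z in (.101,.090): print(px(s,[.515,-.0525,z]))
```

```text
t 6.67 pos [ 0.5223 -0.0084  0.0705] yaw [179.9  -0.   53.4] F [-1.4  1.5  1.6] open 0.0004
[0.515, -0.0525, 0.07] -> [-39.8  20.4   0.5]
[372.39609256 434.09789201]
[368.91097691 415.07506605]
```

View pics/w3.png

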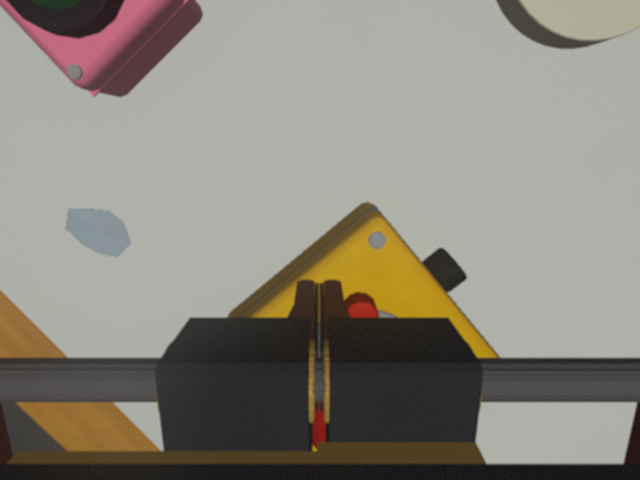

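The wrist view shows the ear at (360,308), against the right side of the fingers and being turned. I go about 9° further; this stays short of the 51° end stop.

Emit:
{"name": "move_arm", "arguments": {
  "linear": [
    [1.6,3.6,0],
    [1.3,2.9,0],
    [0,0,0]
  ],
  "yaw": [5,4,0],
  "claw": [1,1,1]
}}

```text
t: 6.97
eef_pos: [0.5287, -0.0102, 0.0702]
tcp_rot: [3.141, -0.001, 0.777]
force: [-0.4, 1.1, 1.6]
opening: 0.0001
finger_force: 0.8
```

```bash
python3 -c "
from h import *
d([.515,-.0525,.07]); print(arm.state()['torque'])"
```

```text
t 6.97 pos [ 0.5287 -0.0102  0.0702] yaw [180.   -0.   44.5] F [-0.4  1.1  1.6] open 0.0001
[0.515, -0.0525, 0.07] -> [-39.4  20.5   0.2]
[0.13532735 0.10820059 0.05055695]
```

Emit:
{"name": "move_arm", "arguments": {
  "linear": [
    [-1.9,-3.4,0],
    [-1.9,-3.4,0],
    [-1.9,-3.4,0],
    [-1.9,-3.4,0],
    [-1.9,-3.4,0]
  ],
  "yaw": [-5,-5,-5,-5,-5],
  "claw": [1,1,1,1,1]
}}

```text
t: 7.38
eef_pos: [0.5085, -0.0081, 0.0701]
tcp_rot: [-3.141, 0.0, 1.222]
force: [-0.6, 0.1, 0.9]
opening: 0.0005
finger_force: 0.3
```

Emit:
{"name": "move_arm", "arguments": {
  "linear": [
    [-1.9,-3.4,0],
    [-1.9,-3.4,0],
    [-1.9,-3.4,0],
    [-1.9,-3.4,0],
    [-1.9,-3.4,0]
  ],
  "yaw": [-5,-5,-5,-5,-5],
  "claw": [1,1,1,1,1]
}}

```text
t: 7.8
eef_pos: [0.4906, -0.0143, 0.0701]
tcp_rot: [3.141, 0.0, 1.658]
force: [-0.2, -0.1, 0.6]
opening: 0.0006
finger_force: 0.0
```

Emit:
{"name": "move_arm", "arguments": {
  "linear": [
    [0,-4,0],
    [0,-4,0],
    [0,0,0]
  ],
  "yaw": [0,0,0],
  "claw": [1,1,1]
}}

```text
t: 8.05
eef_pos: [0.4817, -0.0147, 0.07]
tcp_rot: [-3.141, -0.0, 1.647]
force: [-0.4, 0.3, -0.4]
opening: 0.0007
finger_force: 0.0
```

```bash
python3 -c "
from h import *
d([.515,-.0525,.07])"
```

```text
t 8.05 pos [ 0.4817 -0.0147  0.07  ] yaw [-179.9   -0.    94.4] F [-0.4  0.3 -0.4] open 0.0007
[0.515, -0.0525, 0.07] -> [-40.2  30.3  -0.1]
```

Emit:
{"name": "move_arm", "arguments": {
  "linear": [
    [0,0,-38],
    [0,0,-38],
    [0,0,-38],
    [-20,16,-38],
    [-22,17,0]
  ],
  "yaw": [0,0,0,0.8,0],
  "claw": [1,1,1,1,1]
}}

```text
t: 8.47
eef_pos: [0.5207, -0.0528, 0.2257]
tcp_rot: [3.131, 0.003, 1.635]
force: [1.3, -0.6, 0.1]
opening: 0.0003
finger_force: 0.0
```

Emit:
{"name": "move_arm", "arguments": {
  "linear": [
    [0,0,0],
    [0,0,0]
  ],
  "yaw": [0,0],
  "claw": [1,1]
}}

```text
t: 8.63
eef_pos: [0.5181, -0.0535, 0.219]
tcp_rot: [3.14, 0.0, 1.632]
force: [-0.6, 0.2, -0.2]
opening: 0.0006
finger_force: 0.0
```

Run:
```python
from h import *
d([.483,.2757,.12])
t=arm.state(); s=save("wrist","w4.png"); M=np.array(s["mount"])
T=np.eye(4); T[:3,:3]=rot(t["tcp_rot"]); T[:3,3]=t["eef_pos"]; C=T@M
s["origin"]=C[:3,3]; s["orientation"]=C[:3,:3]
for z in (.101,.090): print(z,px(s,[.515,-.0525,z]),px(s,[.515,-.0805,z-.01]),px(s,[.515-.028,-.0525,z-.01]),px(s,[.515+.028,-.0525,z-.01]))
a=cv2.imread("pics/w1.png"); b=cv2.imread("pics/w4.png")
for i in (a,b):
    h=cv2.cvtColor(i,cv2.COLOR_BGR2HSV).astype(int); m=((h[...,0]<6)|(h[...,0]>172))&(h[...,1]>150)&(h[...,2]>60); m[:150]=0;m[275:]=0;m[:,:260]=0;m[:,380:]=0
    y,x=np.nonzero(m); w=m.sum(1); print("red width",w.max(),"row",w.argmax(),"rows",y.min(),y.max(),"cols",x.min(),x.max())
    ear=[np.nonzero(r)[0].mean() for r in m[y.min()+3:y.min()+20]]; print("ear x",np.round(ear[0],1),np.round(ear[-1],1))
cv2.imwrite("pics/cmp.png",np.hstack([a[140:300,220:420],b[140:300,220:420]]).repeat(2,0).repeat(2,1))
```

```text
t 8.63 pos [ 0.5181 -0.0535  0.219 ] yaw [179.9   0.   93.5] F [-0.6  0.2 -0.2] open 0.0006
[0.483, 0.2757, 0.12] -> [330.7 -15.   98.8]
0.101 [314.10060893 237.33236932] [312.03929825 270.60984385] [275.8630726  231.86098732] [352.47695385 236.41247702]
0.09 [314.2427933  233.83250312] [312.24363919 266.17035127] [277.32519024 228.6554588 ] [351.28949109 233.05952937]
red width 72 row 231 rows 166 274 cols 282 353
ear x 317.0 317.0
red width 73 row 232 rows 167 274 cols 279 351
ear x 313.5 314.5
```

View pics/cmp.png

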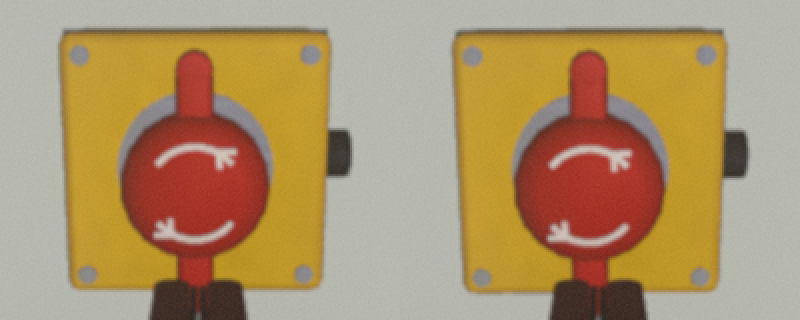

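Comparison: the head now (right) looks the same as at the start (left), with the same grey ring, size and ear direction. It is out and turned back. I double-check from the stored pictures that it was really latched in w2, using parallax against the box screws.

Run:
```python
from h import *
s=eyes.snapshot("wrist"); M=np.array(s["mount"])
def cam(pos,rpy):
    T=np.eye(4); T[:3,:3]=rot(rpy); T[:3,3]=pos; C=T@M
    return dict(intrinsics=s["intrinsics"],origin=C[:3,3],orientation=C[:3,:3])
c1=cam([.5164,-.0537,.2224],[-3.141,0,1.634]); c2=cam([.4803,-.011,.1252],[-3.136,-.003,1.631])
def feat(f,xr,yr):
    h=cv2.cvtColor(cv2.imread("pics/"+f),cv2.COLOR_BGR2HSV).astype(int)
    red=((h[...,0]<6)|(h[...,0]>172))&(h[...,1]>150)&(h[...,2]>60); m=np.zeros_like(red); m[yr[0]:yr[1],xr[0]:xr[1]]=red[yr[0]:yr[1],xr[0]:xr[1]]
    y,x=np.nonzero(m); t=y.min(); g=m[t+10:t+25].sum(1); return x[y==t].mean(),t,g.mean()
f1=feat("w1.png",(295,340),(150,215)); f2=feat("w2.png",(350,410),(240,300)); print(f1,f2)
L1,R1=(260,168),(375,168); L2,R2=(295,256),(451,255)
P=[at(c1,*L1,.055),at(c1,*R1,.055)]; off=np.mean([np.array(L2)-px(c2,P[0]),np.array(R2)-px(c2,P[1])],0); print("offset",off)
for nm,z in (("out",.086),("latched",.075)):
    # ear tip as located in w1 (out, z=.089), at height change
    e=at(c1,f1[0],f1[1],.089); e[2]=z+.003; print(nm,px(c2,e)+off, "ear width px",np.linalg.norm(px(c2,e+[.007,0,0])-px(c2,e-[.007,0,0])))
```

```text
(np.float64(316.5), np.int64(166), np.float64(16.733333333333334)) (np.float64(380.0), np.int64(260), np.float64(23.4))
offset [-0.96184599 -0.84184461]
out [380.36141328 266.9161799 ] ear width px 27.462707582252463
latched [377.41489246 260.70835369] ear width px 26.12239437780969
```

Parallax says latched: the tip is at row 260, against 260.7 predicted latched and 266.9 out. Next, the grey-box green button.

Emit:
{"name": "move_arm", "arguments": {
  "linear": [
    [36.7,-1.6,0],
    [36.7,-1.6,0],
    [36.7,-1.6,0],
    [36.7,-1.6,0],
    [36.7,-1.6,0]
  ],
  "yaw": [0,0,0,0,0],
  "claw": [1,1,1,1,1]
}}

```text
t: 9.15
eef_pos: [0.4952, 0.1318, 0.2174]
tcp_rot: [-3.139, -0.0, 1.634]
force: [0.8, 0.8, 0.0]
opening: 0.0007
finger_force: 0.0
```

Emit:
{"name": "move_arm", "arguments": {
  "linear": [
    [36.7,-1.6,10],
    [36.7,-1.6,10],
    [36.7,-1.6,10],
    [36.7,-1.6,10],
    [0,0,0]
  ],
  "yaw": [0,0,0,0,0],
  "claw": [1,1,1,1,1]
}}

```text
t: 9.57
eef_pos: [0.4782, 0.2812, 0.1757]
tcp_rot: [-3.137, -0.001, 1.638]
force: [0.2, 0.2, 0.4]
opening: 0.0004
finger_force: 0.0
```

Emit:
{"name": "move_arm", "arguments": {
  "linear": [
    [0,0,0],
    [0,0,0]
  ],
  "yaw": [0,0],
  "claw": [1,1]
}}

```text
t: 9.73
eef_pos: [0.4807, 0.2756, 0.1778]
tcp_rot: [-3.139, 0.001, 1.635]
force: [-0.4, 0.4, -0.3]
opening: 0.0009
finger_force: 0.0
```

Run:
```python
from h import *
d([.483,.2757,.075])
t=arm.state(); s=save("wrist","w5.png"); M=np.array(s["mount"])
T=np.eye(4); T[:3,:3]=rot(t["tcp_rot"]); T[:3,3]=t["eef_pos"]; C=T@M
s["origin"]=C[:3,3]; s["orientation"]=C[:3,:3]
print(px(s,[.483,.2757,.067]), at(s,320,240,.067))
h=cv2.cvtColor(s["pixels"],cv2.COLOR_RGB2HSV).astype(int); m=((h[...,0]>45)&(h[...,0]<80)&(h[...,1]>100)&(h[...,2]>40)).astype(np.uint8)
n,l,st,c=cv2.connectedComponentsWithStats(m)
for i in range(1,n):
    if st[i,4]>100: print(st[i],c[i],at(s,*c[i],.065))
```

```text
t 9.73 pos [0.4807 0.2756 0.1778] yaw [-1.799e+02  1.000e-01  9.370e+01] F [-0.4  0.4 -0.3] open 0.0009
[0.483, 0.2757, 0.075] -> [1.000e-01 2.600e+00 1.028e+02]
[322.32514267 241.37392198] [0.48133667 0.27656991 0.067     ]
[ 303  217   45   45 1556] [324.87339332 238.88303342] [0.48469129 0.27709154 0.065     ]
```

View pics/w5.png

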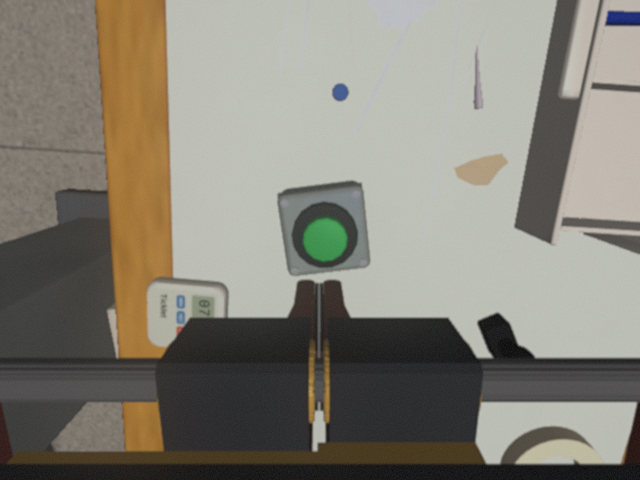

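The wrist view shows the green button at (325,239) on the grey box, just ahead of the fingers. It measures (0.4845, 0.277), within 2 mm of the top-camera value. Now I descend and press.

Emit:
{"name": "move_arm", "arguments": {
  "linear": [
    [1,2,34],
    [0,1.5,34],
    [0,0,32],
    [0,0,0],
    [0,0,0]
  ],
  "yaw": [0,0,0,0,0],
  "claw": [1,1,1,1,1]
}}

```text
t: 10.2
eef_pos: [0.4844, 0.2754, 0.0778]
tcp_rot: [-3.138, 0.001, 1.632]
force: [0.5, -0.3, -0.1]
opening: 0.0004
finger_force: 0.0
```

Emit:
{"name": "move_arm", "arguments": {
  "linear": [
    [0,0,3],
    [0,0,3],
    [0,0,3],
    [0,0,3],
    [0,0,0]
  ],
  "yaw": [0,0,0,0,0],
  "claw": [1,1,1,1,1]
}}

```text
t: 10.62
eef_pos: [0.4861, 0.2775, 0.0671]
tcp_rot: [3.14, -0.001, 1.634]
force: [0.1, -0.3, 1.9]
opening: 0.0007
finger_force: 0.8
```

Emit:
{"name": "move_arm", "arguments": {
  "linear": [
    [0,0,2],
    [0,0,2],
    [0,0,1],
    [0,0,0]
  ],
  "yaw": [0,0,0,0],
  "claw": [1,1,1,1]
}}

```text
t: 10.95
eef_pos: [0.4861, 0.2775, 0.0618]
tcp_rot: [3.14, -0.0, 1.634]
force: [0.7, -0.3, 4.8]
opening: 0.0009
finger_force: 2.3
```

Emit:
{"name": "move_arm", "arguments": {
  "linear": [
    [0,0,0.7],
    [0,0,0]
  ],
  "yaw": [0,0],
  "claw": [1,1]
}}

```text
t: 11.12
eef_pos: [0.4861, 0.2775, 0.0613]
tcp_rot: [3.14, -0.0, 1.634]
force: [0.3, -0.2, 6.9]
opening: 0.0009
finger_force: 3.1
```

Emit:
{"name": "move_arm", "arguments": {
  "linear": [
    [0,0,0.7],
    [0,0,0]
  ],
  "yaw": [0,0],
  "claw": [1,1]
}}

```text
t: 11.28
eef_pos: [0.4862, 0.2775, 0.0612]
tcp_rot: [3.14, -0.0, 1.634]
force: [-0.8, -1.5, 11.5]
opening: 0.0001
finger_force: 5.9
```

The force rises while z stays at 0.0612, so the button is at its end stop. I release and lift clear.

Emit:
{"name": "move_arm", "arguments": {
  "linear": [
    [0,0,0.3],
    [0,0,0],
    [0,0,-4],
    [0,0,-6],
    [0,0,-20]
  ],
  "yaw": [0,0,0,0,0],
  "claw": [1,1,1,1,1]
}}

```text
t: 11.7
eef_pos: [0.4828, 0.2763, 0.0878]
tcp_rot: [-3.136, 0.002, 1.634]
force: [-0.2, 0.1, 0.2]
opening: 0.0005
finger_force: 0.0
```

Emit:
{"name": "move_arm", "arguments": {
  "linear": [
    [0,0,-35],
    [0,0,-35],
    [0,0,-20],
    [0,0,0],
    [0,0,0]
  ],
  "yaw": [0,0,0,0,0],
  "claw": [1,1,1,1,1]
}}

```text
t: 12.12
eef_pos: [0.4855, 0.2774, 0.1806]
tcp_rot: [3.14, -0.001, 1.634]
force: [0.6, -0.2, -0.8]
opening: 0.0008
finger_force: 0.0
```

Run:
```python
from h import *
d(); s=save("top","top2.png"); a=cv2.imread("pics/top1.png").astype(int); b=s["pixels"][:,:,::-1].astype(int)
m=(np.abs(a-b).max(2)>45).astype(np.uint8); n,l,st,c=cv2.connectedComponentsWithStats(m)
print([list(x) for x in st[1:] if x[4]>12])
```

```text
t 12.12 pos [0.4855 0.2774 0.1806] yaw [179.9  -0.   93.6] F [ 0.6 -0.2 -0.8] open 0.0008
[[np.int32(11), np.int32(231), np.int32(161), np.int32(249), np.int32(28242)], [np.int32(222), np.int32(413), np.int32(215), np.int32(67), np.int32(6123)]]
```

View pics/top2.png

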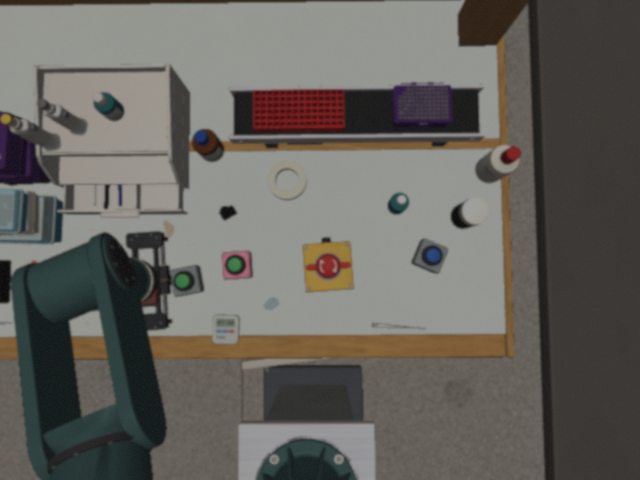

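The top view shows everything where it was: the head is up at (328,266) with its ears level, green is out at (184,280), and only the arm has changed. I hand the job in.

```bash
python3 -c "
from cell import arm
print(arm.finish_job())"
```

```text
the job is handed in; nothing more can be done
None
```

The job is handed in after about 12 s: the red head latched, popped back up when twisted clockwise and turned back, then the green start button was pressed fully in and came out; the blue button and everything else on the bench were left alone.

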